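# Start a coating run on the bench spin coater

### The job

A wafer lies ready on the chuck of the spin coater: start its run with light fingertip touches. Press and release the round vacuum key so that the chuck holds the wafer, then the middle one of the three small recipe keys, then push the lid gently down until it is fully shut, and only then press and release the long start key. Grasp and lift nothing, press no other key, and leave the wafer and everything else on the bench where they are.

Things in the scene. Friction and masses are not known exactly. Their poses are not given: they have to be found in the camera images.
- coater: Spin coater, fixed, light grey, 260 deep x 250 wide x 103 mm high without lid. Origin on the bench beneath it, 140 mm behind its front; x points from key panel (front) to lid hinge (rear), y left, z up. The dark panel, x -0.14 to -0.05, rises 12 deg to the rear (62 to 81 mm high). Key row, left to right: round vacuum key, 3 small square recipe keys, long start key; gaps 32, 25, 25, 27 mm.
- vacuum_top (a point): Middle of the top of the vacuum key: round, 24 mm across, at the left end of the row. The point moves with the key. Released, it stands 7 mm out of the panel.
- recipe1_top (a point): Middle of the top of the left recipe key (square, 16 x 16 mm, one dot); not to be pressed.
- recipe2_top (a point): Middle of the top of the middle recipe key (square, 16 x 16 mm, two dots), 41 mm from each of its neighbours; stands 7 mm out of the panel.
- recipe3_top (a point): Middle of the top of the right recipe key (square, 16 x 16 mm, three dots); not to be pressed.
- start_top (a point): Middle of the top of the start key: bar 18 mm deep x 38 mm wide, at the right end of the row; stands 7 mm out of the panel.
- vacuum_key (a joint): Travel of the vacuum key into the panel, m: 0 released, 0.005 at its stop. It slides square to the sloping panel; pressing straight down works too. All five keys have the same spring, 1.2 N per mm: the key switches at 2.5 mm (3 N) and meets its stop at 6 N; let go, it comes back up.
- recipe1_key (a joint): Travel of the left recipe key, m, as above.
- recipe2_key (a joint): Travel of the middle recipe key, m, as above.
- recipe3_key (a joint): Travel of the right recipe key, m, as above.
- start_key (a joint): Travel of the start key, m, as above.
- lid (a joint): Angle of the lid, rad: 0 shut and level, about 0.9 to 1.2 as found (free edge up, leaning to the front). It turns about the machine's y axis at point lid_hinge. Its stiff hinge holds it at any angle: it does not fall and must be pushed all the way, with 1 to 2 N near its free edge. At 0 it meets a firm stop; come down on it slowly.
- lid_hinge (a point): Middle of the lid's hinge axis, at the rear of the machine, 112 mm above the bench. The lid's outer face lies 7 mm above the axis when shut.
- lid_edge (a point): Point on the lid's outer (upper) face, mid-width, 160 mm from the hinge axis along the lid; push here. Lid: frame with clear window, 232 mm wide, 13 mm thick, 165 mm from hinge axis to front edge; a finger lip 90 mm wide stands out 15 mm more. The point moves with the lid.
- chuck (a point): Middle of the chuck's top, 90 mm above the bench, in the bowl.
- wafer: Two-inch wafer, a grey disc 51 mm across and 1.5 mm thick, loose on the chuck; origin in the middle of its underside. Not to be touched.
- tweezers: Flat-tip wafer tweezers, steel, 144 x 12 x 12 mm, lying on the bench to the right of the coater; origin under the middle. Not to be touched.
- carrier_black: Round black single-wafer carrier, 70 mm across, 14 mm high, to the left in front; origin under its middle. Not to be touched.
- carrier_white: Round white single-wafer carrier, 70 mm across, 14 mm high, to the right of the coater; origin under its middle. Not to be touched.
- loupe: Black stand loupe, 44 mm across, 35 mm high, to the right of the coater; origin under its middle. Not to be touched.
- blower: Black rubber dust blower, 56 mm across, 112 mm high, behind the coater; origin under its middle. Not to be touched.
- wand_rest: Furniture to keep clear of: a fixed black stand at the left. Its upright post, 13 mm thick and 290 mm high, rises from a round foot at x 0.54, y 0.26 of the robot's frame; from its top an arm leads away to the left rear to a mesh disc 200 mm across. Origin: on the bench under the disc's arm, at x 0.61, y 0.37.

How it is judged:
By the outcome, as a careful person would: the job done as asked, in the order asked, and still so for the second after the job is handed in, with the robot touching nothing.
It also fails if it takes over 54 s, if anything falls off the work surface, if the arm or the gripper's body presses on something with over 40 N, if the wrist force passes 120 N, or if a joint passes its speed limit or range.

### The arm

A 6-joint arm with a two-finger parallel gripper is mounted at the origin on a cart in front of the work surface, level with it; the furniture and walls round the work are solid. World frame = base frame: x ahead of the robot, y to its left, z up, the work surface at z = 0. Lengths are in mm, angles in rad, forces in N, time in s.
With the tool pointing down it reaches from about 325 to 1000 mm from the base axis. Payload 5.1 kg.
Tool frame: the origin (TCP) lies midway between the tips of the shut fingers; the grasp point (between the pads) lies 19 mm behind it (grasp_offset is the distance from the TCP to the grasp point, in mm); x points along the fingers, z is the direction in which the jaws open and shut, and the axes are right-handed (so a half turn about x gives the same grasp; the last joint's range is limited). The gripper opens to 85 mm and grips with 20 to 120 N. Pads are 22 mm wide; open, the fingers measure 114 mm over their backs; the gripper's body (76 mm by 85 mm) begins 54 mm behind the grasp point. The pads swing forward as they close: fully open they stand 13 mm farther back than shut.
Start: joints at [-1.213, 0.124, 1.65, -0, 1.367, -0.083], TCP at [277.298, -587.869, 231.322] pointing down, gripper open.
Joint ranges: [-2.61, 2.61], [-1.02, 2.33], [0.03, 2.71], [-1.35, 4.49], [0.32, 2.68], [-2.91, 2.91]. Speed limits (rad/s): [2.57, 2.57, 3.14, 3.14, 3.14, 3.14].

### API

Orientations are given as [roll, pitch, yaw] about the fixed x, y, z axes, in that order (R = Rz(yaw) Ry(pitch) Rx(roll)).
In Python, from rig import * gives the robot as it stands.
- The arm moves only by the tool arm_command, never from a script. Its argument "motion" is text: rows parted by semicolons, each of 7 numbers parted by spaces: the turn, a rotation vector about the tool's x, y, z in degrees, then the shift along the tool's x, y, z in cm, then the finger opening in cm, from 0 to 8.54. In form: ax ay az dx dy dz gripper; .... A call has 1 to 12 rows; each row is the pose to reach, as a shift and turn from the pose commanded when the call began, along the tool's axes at that moment; what a row does not reach only later rows make up. A row lasts 1/10 s, in which the tool goes at most 50 mm and 8.59 degrees, less where a joint would pass 70% of its speed; a pose out of reach is approached as far as the arm can. A call with a gripper value outside its range is refused whole. The fingers move at their own pace and stop on an object; "squeeze" is the grip in N (left out, the last holds). Time passes only in rows, so rows that repeat a pose let the fingers close. It gives the time, the measured TCP pose, the force and the opening at its end, in the units of the state.
- get_state(): the state, without advancing time (a new reading comes with each control period).
- capture(name): name is "scene" or "top" or "wrist"; returns the picture (480x640x3 uint8, red, green, blue); there is no depth.
- camera_model(name): a dict with "K" (3x3 intrinsics, pixels), "camera_from_world" (4x4, takes a point from world to camera coordinates). Camera axes: x right, y down, z forward; pixel columns grow to the right and rows downward; lengths in mm; the calibration is good to about 2 mm. A picture is of the moment at which its call begins: read the wrist's pose just before it. camera_model takes no time and is no camera call; for the wrist camera it gives the pose at the moment of the call.
- sign_off(): hands the job in, once; it reports no verdict.
The state is a dict: "t": time; "qpos": joint angles; "qd": joint speeds; "tau": joint torques, N m; "tcp_pos": TCP position; "eef_rot": TCP orientation; "contact_force": force on the tool from outside, world axes, zero at the start; "ft_torque": the same for the moment, N m; "grip_width": finger opening in mm.
Only numpy, scipy, OpenCV 4.12 (cv2) and the standard library are available. Lean on these libraries where they do the work, as an engineer would, in place of code of your own. Each camera call takes 0.05 s, during which the arm holds its last target.

## Working session

There is one attempt and no reset: what is moved stays moved. The work goes in short steps, Python scripts to look and compute and a tool call to move; the robot and the scene stay as the last step left them, time stands still between calls to the robot, and variables do not carry over. Pictures are saved under pics/ and viewed, and the job is handed in when it is done.

Besides the shell and the picture viewer there is one more tool, called after ">>>" as name(argument=value, ...) on one line, values as JSON. arm_command: Moves the arm, as the interface text tells. Its arguments: {"type":"object","properties":{"motion":{"type":"string"},"squeeze":{"type":"number"}},"required":["motion"]}

```bash
mkdir -p pics; ls; python3 - <<'E'
from rig import *
import cv2
s=get_state();print(s)
for n in("scene","top"):
    cv2.imwrite(f"pics/{n}0.png",capture(n)[:,:,::-1]);print(n,camera_model(n))
E
```

```text
pics
{'t': 0.0, 'qpos': array([-1.21260688e+00,  1.24519671e-01,  1.65166091e+00,  7.95045937e-06,
        1.36750902e+00, -8.25725527e-02]), 'qd': array([-0.0001821 ,  0.00038845,  0.00097724,  0.00028919,  0.00045804,
        0.00047899]), 'tau': array([ 2.54077182e-03, -4.23614323e+01, -3.65448153e+01,  4.48783385e-05,
        6.86114610e-03,  7.04534799e-06]), 'tcp_pos': array([ 277.08682156, -587.31052941,  230.05133353]), 'eef_rot': array([3.05530836, 1.56869936, 1.92527242]), 'contact_force': array([ 0.15303954,  0.39570695, -0.07804858]), 'ft_torque': array([ 0.02512193,  0.03019947, -0.03398262]), 'grip_width': 85.4722494084595}
scene {'K': array([[479.32022917,   0.        , 329.85528142],
       [  0.        , 479.32022917, 240.1145635 ],
       [  0.        ,   0.        ,   1.        ]]), 'camera_from_world': array([[-6.47698642e-01, -7.61858837e-01,  7.58830092e-03,
         4.14455117e+02],
       [-5.05047485e-01,  4.21869307e-01, -7.52963031e-01,
         3.61204788e+02],
       [ 5.70450268e-01, -4.91525585e-01, -6.58019066e-01,
         7.28907722e+02],
       [ 0.00000000e+00,  0.00000000e+00,  0.00000000e+00,
         1.00000000e+00]])}
top {'K': array([[538.85214862,   0.        , 328.99872748],
       [  0.        , 538.85214862, 235.51423433],
       [  0.        ,   0.        ,   1.        ]]), 'camera_from_world': array([[-2.20067556e-02, -9.99744618e-01, -5.13814398e-03,
         5.14653691e+01],
       [-9.87373292e-01,  2.25402948e-02, -1.56798973e-01,
         5.97443565e+02],
       [ 1.56874745e-01,  1.62262946e-03, -9.87617174e-01,
         1.12928298e+03],
       [ 0.00000000e+00,  0.00000000e+00,  0.00000000e+00,
         1.00000000e+00]])}
```

View pics/scene0.png

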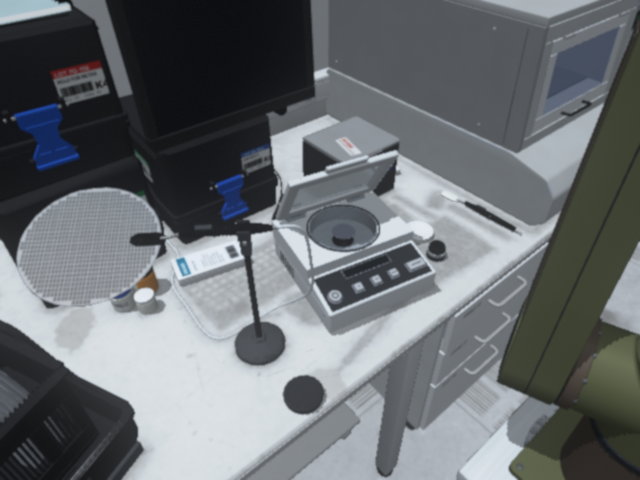

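View pics/top0.png

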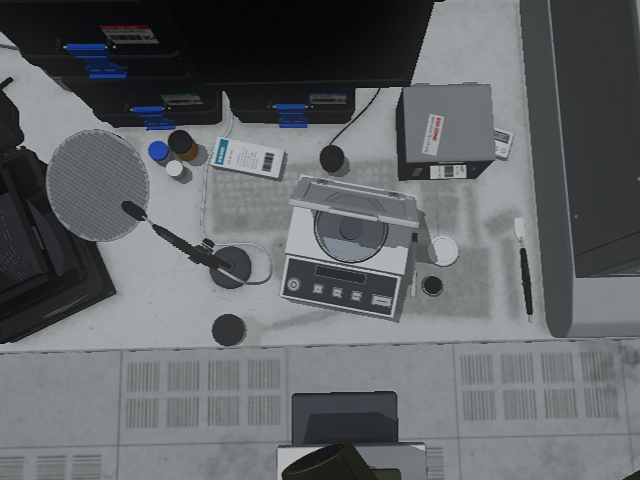

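The top view shows the coater's keys in a row: vacuum (293,284), recipes (318,289), (337,293) and (356,296), start (381,300). The lid is raised with its free edge near rows 180–225. The post is at about (230,265). I'll crop in for detail.

```bash
python3 - <<'E'
import cv2
a=cv2.imread('pics/top0.png');cv2.imwrite('pics/topc.png',cv2.resize(a[165:330,270:430],None,fx=3.6,fy=3.6,interpolation=cv2.INTER_CUBIC))
a=cv2.imread('pics/scene0.png');cv2.imwrite('pics/scenec.png',cv2.resize(a[140:340,260:450],None,fx=3,fy=3,interpolation=cv2.INTER_CUBIC))
E
```

```text
(no output)
```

View pics/topc.png

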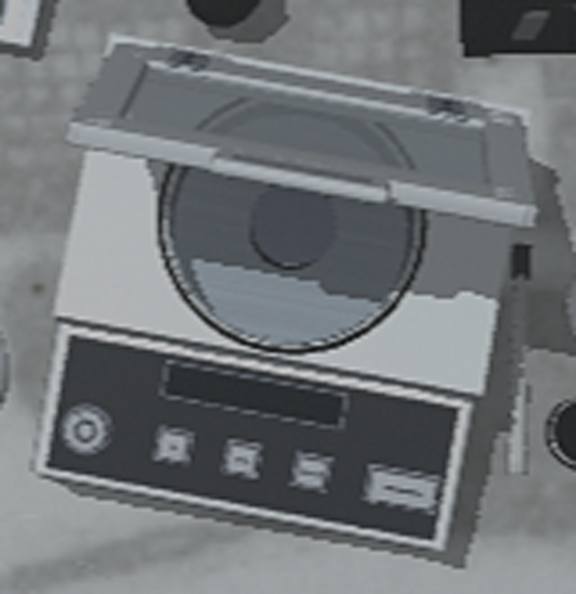

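View pics/scenec.png

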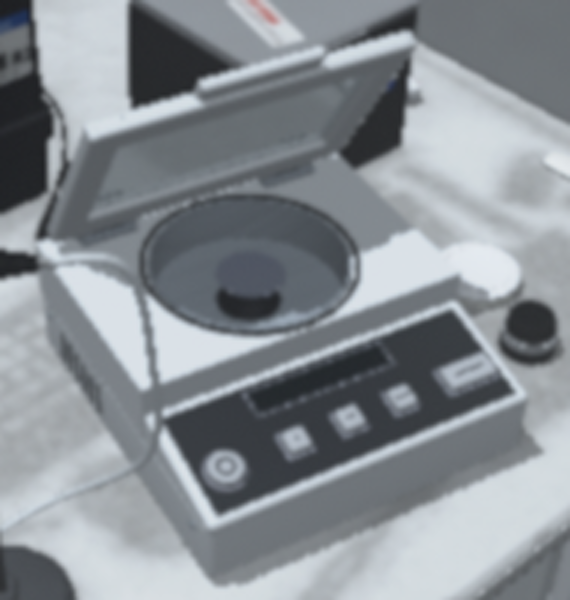

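```bash
cat > h.py <<'E'
from rig import *
import numpy as np, cv2
def P(n):
    m=camera_model(n); return m["K"]@m["camera_from_world"][:3]
def tri(a,b,A,B):
    X=cv2.triangulatePoints(A,B,np.array(a,float).reshape(2,1),np.array(b,float).reshape(2,1)); return (X[:3]/X[3]).ravel()
def proj(M,X):
    p=M@np.append(X,1); return p[:2]/p[2]
def onplane(M,uv,z):
    u,v=uv; A=np.array([M[0,:2]-u*M[2,:2],M[1,:2]-v*M[2,:2]]); b=-np.array([(M[0,2]-u*M[2,2])*z+M[0,3]-u*M[2,3],(M[1,2]-v*M[2,2])*z+M[1,3]-v*M[2,3]])
    return np.append(np.linalg.solve(A,b),z)
E
python3 - <<'E'
from h import *
A,B=P("top"),P("scene")
def ref(img,p,r):
    g=cv2.cvtColor(cv2.imread(img),cv2.COLOR_BGR2GRAY).astype(float)
    x,y=int(round(p[0])),int(round(p[1]));w=g[y-r:y+r+1,x-r-3:x+r+4]
    w=np.clip(w-100,0,60); yy,xx=np.mgrid[y-r:y+r+1,x-r-3:x+r+4]
    return np.array([(w*xx).sum(),(w*yy).sum()])/w.sum()
T=[(293.9,284.4),(318.3,289.2),(337.2,292.5),(356.4,295.6),(381.7,300.8)]
S=[(335,295.7),(358.3,287),(376.3,279.3),(393.3,272.7),(416,264.7)]
R=[7,7,7,7,8];Q=[]
for t,s,r in zip(T,S,R):
    t2=ref('pics/top0.png',t,r);s2=ref('pics/scene0.png',s,r)
    X=tri(t,s,A,B);X2=tri(t2,s2,A,B);Q.append(X);print(t2.round(1),s2.round(1),X.round(1),X2.round(1), onplane(A,t,80).round(1),onplane(B,s,80).round(1))
Q=np.array(Q);print(np.linalg.norm(np.diff(Q,axis=0),axis=1))
d=(Q[4]-Q[0]);print(np.degrees(np.arctan2(d[0],-d[1])))
# corners lid: free-edge outer corners & hinge
for t,s in [((270+70/3.6,165+125/3.6),(260+88/3,140+125/3)),((270+533/3.6,165+210/3.6),(260+412/3,140+38/3))]:
    print('lid',tri(t,s,A,B).round(1))
# wafer
print('wafer',tri((270+293/3.6,165+227/3.6),(260+252/3,140+270/3),A,B))
E
```

```text
[291.8 283.5] [333.9 295.9] [491.7 114.1  74.5] [492.9 117.6  75.8] [491.4 113.7  80. ] [488.  117.3  80. ]
[317.4 288.6] [357.9 286.3] [480.9  63.3  72.4] [481.7  64.7  74.9] [480.2  62.9  80. ] [476.3  68.7  80. ]
[336.7 292.1] [375.9 279. ] [472.8  23.5  73.8] [473.4  24.4  74.8] [472.5  23.5  80. ] [468.8  28.   80. ]
[355.9 295.5] [393.2 272.1] [465.4 -16.8  71.9] [465.3 -15.7  74.4] [465.2 -16.3  80. ] [460.2 -10.4  80. ]
[382.4 301. ] [417.2 262.8] [453.2 -69.8  70.3] [452.3 -70.9  75.7] [453.2 -68.6  80. ] [446.7 -61.8  80. ]
[51.96821077 40.64767387 40.93323868 54.47920373]
-11.843955820337893
lid [631.7 107.2 256.8]
lid [ 583.6 -124.4  251. ]
wafer [605.37776438  -9.17784871  96.9302092 ]
```

```bash
cat >> h.py <<'E'
from scipy.spatial.transform import Rotation as Rot
yaw=np.radians(-11.8)
mx=np.array([np.cos(yaw),np.sin(yaw),0]);my=np.array([-np.sin(yaw),np.cos(yaw),0]);mz=np.array([0,0,1.])
n=-np.sin(np.radians(12))*mx+np.cos(np.radians(12))*mz
def rel(p0,R0,p1,R1):
    return np.degrees(Rot.from_matrix(R0.T@R1).as_rotvec()).round(2),(R0.T@(np.array(p1)-p0)/10).round(2)
E
python3 - <<'E'
from h import *
A,B=P("top"),P("scene")
print('hose',tri((271,265),(312,272),A,B),tri((250,243),(300,232),A,B))
s=get_state();R0=Rot.from_euler('xyz',s['eef_rot']).as_matrix();print(R0.round(3))
p0=np.array([277.298,-587.869,231.322])
for sg in(1,-1):
    z=sg*my;R1=np.column_stack([-n,np.cross(z,-n),z])
    print(sg,R1.round(3).tolist())
    for p1 in([260,-400,300],[400,0,250],[480,105,150]): print(rel(p0,R0,p1,R1))
E
```

```text
hose [523.18605479 151.27748341 139.14289833] [547.3178947  172.08348482 233.48183916]
[[-0.001  0.904  0.427]
 [ 0.002  0.427 -0.904]
 [-1.     0.    -0.002]]
1 [[0.204, -0.957, 0.204], [-0.043, 0.2, 0.979], [-0.978, -0.208, 0.0]]
(array([-142.29,  -14.99,   -5.15]), array([ -6.83,   6.45, -17.74]))
(array([-142.29,  -14.99,   -5.15]), array([ -1.77,  36.18, -47.94]))
(array([-142.29,  -14.99,   -5.15]), array([  8.24,  47.89, -54.  ]))
-1 [[0.204, 0.957, -0.204], [-0.043, -0.2, -0.979], [-0.978, 0.208, -0.0]]
(array([36.9 , -3.99, 11.6 ]), array([ -6.83,   6.45, -17.74]))
(array([36.9 , -3.99, 11.6 ]), array([ -1.77,  36.18, -47.94]))
(array([36.9 , -3.99, 11.6 ]), array([  8.24,  47.89, -54.  ]))
```

```bash
python3 - <<'E'
from h import *
s=get_state();R0=Rot.from_euler('xyz',s['eef_rot']).as_matrix()
C=np.linalg.inv(camera_model("wrist")["camera_from_world"])
print((R0.T@(C[:3,3]-s['tcp_pos'])).round(1),(R0.T@C[:3,:3]).round(2))
E
```

```text
[-143.1   81.2    0.3] [[-0.   -0.31  0.95]
 [ 0.   -0.95 -0.31]
 [ 1.    0.    0.  ]]
```

>>> arm_command(motion="0 0 0 -2 2 -5 0; 6 0 2 -4 4 -9 0; 12 -1 4 -6.8 6.5 -14 0; 18 -2 6 -6.8 10 -18 0; 24 -3 8 -6.8 14 -22 0; 30 -3.5 10 -6.8 18 -26 0; 36.9 -4 11.6 -6.8 22 -30 0; 36.9 -4 11.6 -6.8 25 -34 0; 36.9 -4 11.6 -6.8 28.5 -38 0; 36.9 -4 11.6 -5 31 -42 0; 36.9 -4 11.6 -3 33.5 -45.5 0; 36.9 -4 11.6 -1.8 36.2 -48 0", squeeze=20)

```text
t: 1.3
tcp_pos: [392.4, -22.3, 257.8]
eef_rot: [1.562, 1.358, -0.215]
contact_force: [0.5, -0.8, -0.4]
grip_width: -0.1
```

```bash
python3 - <<'E'
from h import *
s=get_state();M=P("wrist");im=capture("wrist")[:,:,::-1];cv2.imwrite("pics/w1.png",im)
np.save("w1.npy",M);print(s['tcp_pos'],s['qpos'])
for X in([491,116,75],[473,24,75],[453,-70,75],[523,151,139]):print(proj(M,X).round())
E
```

```text
[392.3786281  -22.33985534 257.75884356] [-0.18992949 -0.67043494  2.25466368 -0.00544202  1.34468148  1.58744917]
[122. 174.]
[235. 172.]
[352. 173.]
[ 14. 131.]
```

View pics/w1.png

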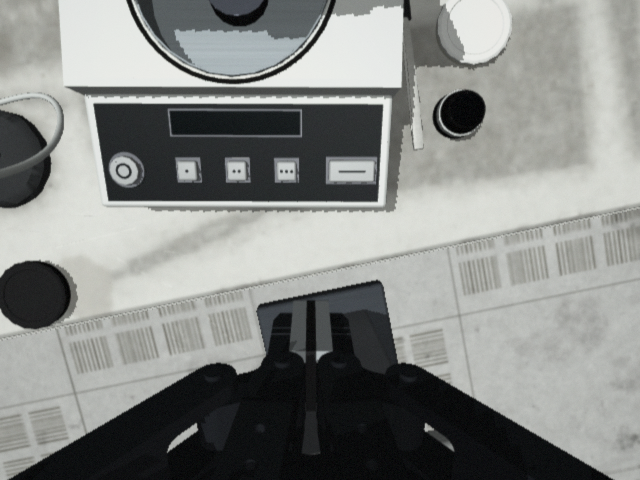

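The wrist view, now square to the panel, shows the key tops at vacuum (126,169), recipes (188,169), (237,169) and (287,170), start (351,170). The hose loop's right edge is near (63,125).

```bash
python3 - <<'E'
from h import *
from scipy.optimize import least_squares
W=np.load("w1.npy");A,B=P("top"),P("scene")
w=[(126,169),(188,169),(237,169),(286.5,170),(351,170)]
T=[(293.9,284.4),(318.3,289.2),(337.2,292.5),(356.4,295.6),(381.7,300.8)]
S=[(335,295.7),(358.3,287),(376.3,279.3),(393.3,272.7),(416,264.7)]
off=np.array([93,41,0,-41,-95.])
def f(q,use):
    d=np.array([-np.sin(q[3]),np.cos(q[3]),0]);r=[]
    for o,a,b,c in zip(off,w,T,S):
        X=q[:3]+o*d
        for M,p,k in((W,a,0),(A,b,1),(B,c,2)):
            if k in use:r+=list(proj(M,X)-p)
    return r
for use in([0],[0,1],[0,1,2],[1,2]):
    q=least_squares(f,[473,24,75,-.2],args=(use,));print(use,q.x.round(1)[:3],np.degrees(q.x[3]).round(2),np.sqrt(np.mean(q.fun**2)).round(2))
print(tri((271,265),(63,125),A,W),tri((249,243.5),(35,95),A,W))
E
```

```text
[0] [475.3  22.6  71.1] -12.08 0.22
[0, 1] [475.   22.7  71. ] -12.02 0.57
[0, 1, 2] [474.8  22.6  71. ] -12.07 0.56
[1, 2] [472.9  23.2  72.5] -12.04 0.31
[537.84362152 162.3093259   62.36053836] [594.83185879 220.67178059  -9.59334482]
```

```bash
cat >> h.py <<'E'
yaw=np.radians(-12.05)
mx=np.array([np.cos(yaw),np.sin(yaw),0]);my=np.array([-np.sin(yaw),np.cos(yaw),0])
n=-np.sin(np.radians(12))*mx+np.cos(np.radians(12))*mz
r2=np.array([474.5,22.8,72.])
keys=dict(vac=r2+93*my,r2=r2,start=r2-95*my)
def here():
    s=get_state();return s['tcp_pos'],Rot.from_euler('xyz',s['eef_rot']).as_matrix(),s
def go(p1):
    p,R,s=here();print(s['t'],p.round(1),s['contact_force'].round(1),'-> shift cm',(R.T@(np.array(p1)-p)/10).round(2))
E
python3 - <<'E'
from h import *
p,R,s=here();print(R.round(3),n)
k=keys['vac']-6*my
go(k+80*n);go(k+15*n)
E
```

```text
[[ 0.202  0.96  -0.192]
 [-0.036 -0.189 -0.981]
 [-0.979  0.205 -0.004]] [-0.20333052  0.04340473  0.9781476 ]
1.35 [392.2 -14.3 254. ] [-1.4  1.8 -1.3] -> shift cm [ 11.41   3.59 -13.91]
1.35 [392.2 -14.3 254. ] [-1.4  1.8 -1.3] -> shift cm [ 17.91   3.61 -13.86]
```

>>> arm_command(motion="0 0 0 0 0 0 0; 0 0 0 2 1 -3 0; 0 0 0 4 1.5 -6 0; 0 0 0 6 2.5 -9 0; 0 0 0 9 3 -12 0; 0 0 0 11.4 3.6 -13.9 0; 0 0 0 11.4 3.6 -13.9 0; 0 0 0 11.4 3.6 -13.9 0; 0 0 0 11.4 3.6 -13.9 0")

```text
t: 2.25
tcp_pos: [479.6, 98.1, 155.3]
eef_rot: [1.564, 1.358, -0.215]
contact_force: [-0.2, 0.2, 0.9]
grip_width: 0.2
```

```bash
python3 - <<'E'
from h import *
k=keys['vac']-6*my
go(k+15*n)
cv2.imwrite("pics/s2.png",cv2.resize(capture("scene")[140:380,200:480,::-1],None,fx=2.5,fy=2.5,interpolation=cv2.INTER_CUBIC))
p,R,s=here();print(p,s['contact_force']);go(k+15*n)
M=P("wrist");cv2.imwrite("pics/w2.png",capture("wrist")[:,:,::-1]);print(proj(M,keys['vac']),proj(M,p))
E
```

```text
2.25 [479.6  98.1 155.3] [-0.2  0.2  0.9] -> shift cm [ 6.87 -0.7  -1.24]
[479.56489035  98.25015465 155.56243782] [-0.89347837  0.42697215  0.51913747]
2.3 [479.6  98.3 155.6] [-0.9  0.4  0.5] -> shift cm [ 6.89 -0.7  -1.22]
[280.1176955  261.41754742] [310.4650396  321.66739905]
```

View pics/s2.png

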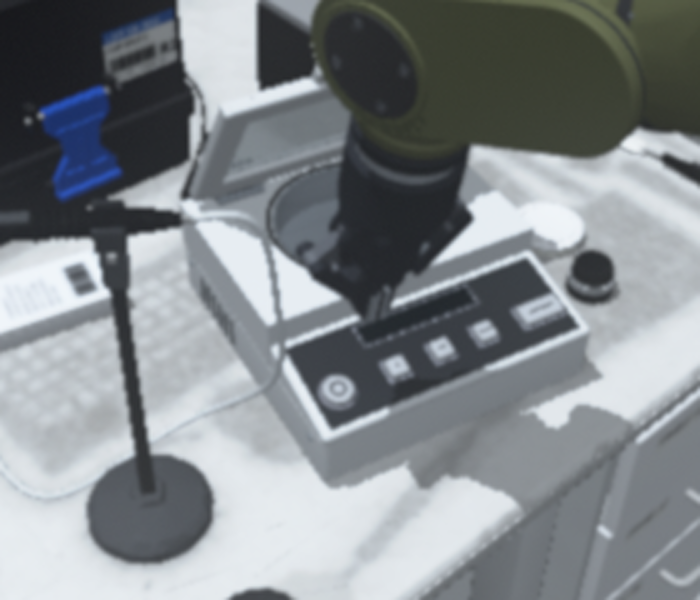

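View pics/w2.png

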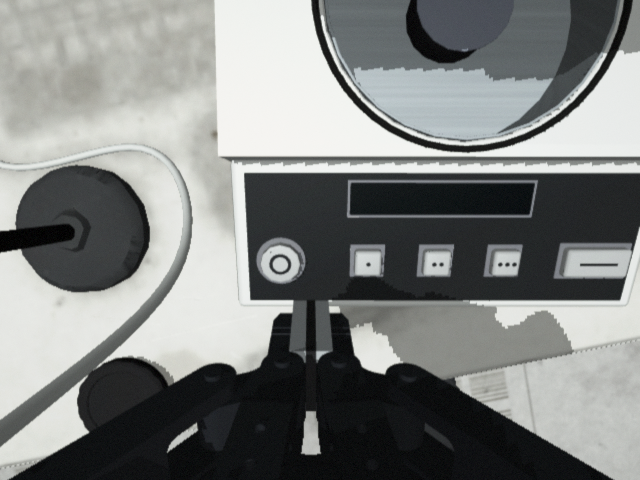

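The projection agrees with the picture (key at (281,262)), and the hose passes about 45 mm left of the key. Next I go to about 12 mm above the vacuum key.

>>> arm_command(motion="0 0 0 2 -0.3 -0.7 0; 0 0 0 4 -0.7 -1.4 0; 0 0 0 5.5 -0.7 -1.4 0; 0 0 0 6.6 -0.7 -1.4 0; 0 0 0 7.0 -0.7 -1.4 0; 0 0 0 7.0 -0.7 -1.4 0; 0 0 0 7.0 -0.7 -1.4 0")

```text
t: 3.05
tcp_pos: [489.9, 111.5, 84.8]
eef_rot: [1.565, 1.359, -0.212]
contact_force: [-0.2, -0.0, 0.6]
grip_width: 0.3
```

```bash
python3 - <<'E'
from h import *
go(keys['vac']-4*my)
M=P("wrist");cv2.imwrite("pics/w3.png",capture("wrist")[:,:,::-1]);print(proj(M,keys['vac']))
p,R,s=here();print(s['contact_force'])
E
```

```text
3.05 [489.9 111.5  84.8] [-0.2 -0.   0.6] -> shift cm [1.33 0.07 0.09]
[303.25438966 304.48231503]
[-0.05668077 -0.47577356  0.02209307]
```

View pics/w3.png

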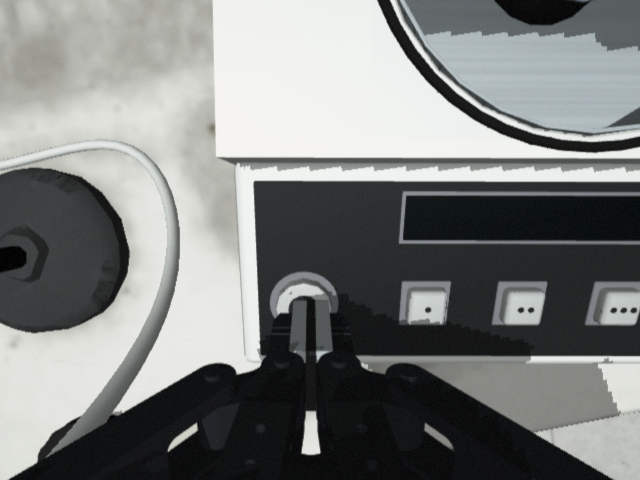

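The fingertip sits above the vacuum key (about (304,302)), a little right of centre. Now I press in small steps, watching the force.

>>> arm_command(motion="0 0 0 0.3 0.07 0 0; 0 0 0 0.6 0.07 0 0; 0 0 0 0.8 0.07 0 0; 0 0 0 1.0 0.07 0 0; 0 0 0 1.0 0.07 0 0; 0 0 0 1.0 0.07 0 0")

```text
t: 3.7
tcp_pos: [491.8, 111.0, 74.1]
eef_rot: [1.561, 1.361, -0.215]
contact_force: [-1.7, 0.7, 1.2]
grip_width: -0.4
```

>>> arm_command(motion="0 0 0 0.1 0 0 0; 0 0 0 0.2 0 0 0; 0 0 0 0.2 0 0 0; 0 0 0 0.2 0 0 0")

```text
t: 4.1
tcp_pos: [492.3, 111.0, 72.3]
eef_rot: [1.562, 1.36, -0.214]
contact_force: [-2.7, 0.3, 3.4]
grip_width: -0.3
```

>>> arm_command(motion="0 0 0 0.1 0 0 0; 0 0 0 0.1 0 0 0; 0 0 0 0.1 0 0 0")

```text
t: 4.4
tcp_pos: [492.6, 110.9, 71.3]
eef_rot: [1.562, 1.36, -0.214]
contact_force: [-2.9, -0.3, 4.3]
grip_width: -0.0
```

>>> arm_command(motion="0 0 0 0.1 0 0 0; 0 0 0 0.1 0 0 0; 0 0 0 0.1 0 0 0")

```text
t: 4.7
tcp_pos: [492.7, 110.9, 70.6]
eef_rot: [1.562, 1.361, -0.215]
contact_force: [-4.8, -0.5, 5.8]
grip_width: 0.1
```

>>> arm_command(motion="0 0 0 -0.3 0 0 0; 0 0 0 -0.7 0 0 0; 0 0 0 -1.5 0 0 0; 0 0 0 -3 0 2 0; 0 0 0 -3 0 4 0; 0 0 0 -3 0 6.5 0; 0 0 0 -3 0 8.9 0; 0 0 0 -3 0 8.9 0; 0 0 0 -3 0 8.9 0; 0 0 0 -3 0 8.9 0")

```text
t: 5.7
tcp_pos: [468.6, 25.5, 99.9]
eef_rot: [1.563, 1.36, -0.213]
contact_force: [-0.8, 0.1, 0.8]
grip_width: -0.1
```

```bash
python3 - <<'E'
from h import *
go(keys['r2']+12*n)
M=P("wrist");cv2.imwrite("pics/w4.png",capture("wrist")[:,:,::-1]);print(proj(M,keys['r2']))
E
```

```text
5.7 [468.6  25.5  99.9] [-0.8  0.1  0.8] -> shift cm [1.66 0.04 0.14]
[313.56984511 289.8972204 ]
```

View pics/w4.png

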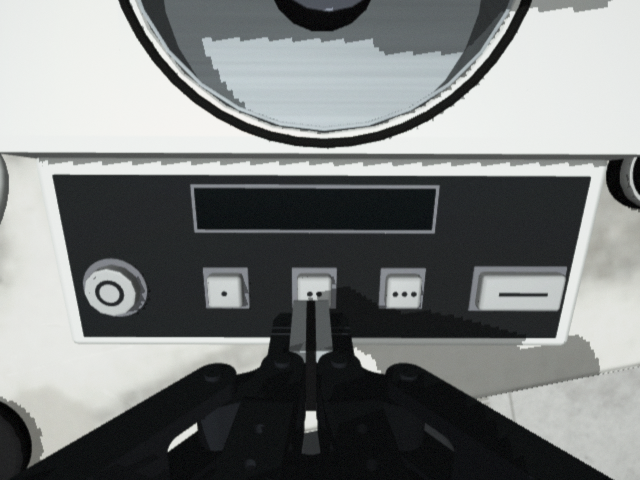

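The vacuum key is up again, and the fingertip is above the two-dot key (projected (314,290), seen (315,288)). Lowering.

>>> arm_command(motion="0 0 0 1 0 0.1 0; 0 0 0 1.8 0 0.15 0; 0 0 0 2.2 0 0.15 0; 0 0 0 2.4 0 0.15 0; 0 0 0 2.5 0 0.15 0; 0 0 0 2.6 0 0.15 0; 0 0 0 2.6 0 0.15 0; 0 0 0 2.6 0 0.15 0")

```text
t: 6.55
tcp_pos: [473.6, 22.4, 74.6]
eef_rot: [1.563, 1.36, -0.214]
contact_force: [-0.8, 0.6, 0.7]
grip_width: -0.1
```

>>> arm_command(motion="0 0 0 0.1 0 0 0; 0 0 0 0.2 0 0 0; 0 0 0 0.2 0 0 0; 0 0 0 0.2 0 0 0")

```text
t: 6.95
tcp_pos: [474.1, 22.3, 72.7]
eef_rot: [1.563, 1.36, -0.214]
contact_force: [-1.6, 0.3, 3.1]
grip_width: -0.0
```

>>> arm_command(motion="0 0 0 0.1 0 0 0; 0 0 0 0.1 0 0 0; 0 0 0 0.1 0 0 0")

```text
t: 7.25
tcp_pos: [474.3, 22.3, 71.7]
eef_rot: [1.562, 1.36, -0.214]
contact_force: [-1.4, -0.4, 3.9]
grip_width: -0.1
```

>>> arm_command(motion="0 0 0 0.12 0 0 0; 0 0 0 0.12 0 0 0; 0 0 0 0.12 0 0 0")

```text
t: 7.55
tcp_pos: [474.6, 22.2, 70.7]
eef_rot: [1.562, 1.36, -0.214]
contact_force: [-4.4, 0.9, 6.6]
grip_width: 0.2
```

```bash
python3 - <<'E'
from h import *
cv2.imwrite("pics/w5.png",capture("wrist")[130:370,20:620,::-1])
for i in range(3):print(here()[2]['contact_force'],here()[0])
# lid estimate
A,B=P("top"),P("scene")
E
```

```text
[-1.91992239  1.74256274  6.76627462] [474.52067998  22.19808262  70.65045395]
[-1.91992239  1.74256274  6.76627462] [474.52067998  22.19808262  70.65045395]
[-1.91992239  1.74256274  6.76627462] [474.52067998  22.19808262  70.65045395]
```

View pics/w5.png

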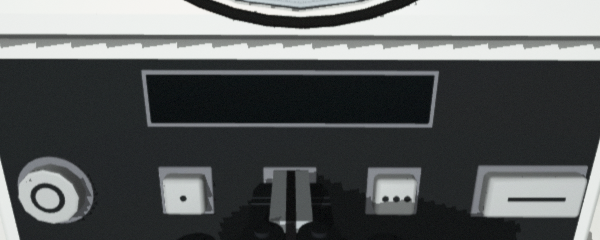

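>>> arm_command(motion="0 0 0 -0.3 0 0 0; 0 0 0 -0.8 0 0 0; 0 0 0 -2 0 0 0; 0 0 0 -6 0 0 0; 0 0 0 -10.5 0 0 0; 0 0 0 -15 0 0 0; 0 0 0 -19 0 0 0; 0 0 0 -22 0 0 0; 0 0 0 -26 0 0 0; 0 0 0 -26 0 0 0; 0 0 0 -26 0 0 0; 0 0 0 -26 0 0 0")

```text
t: 8.8
tcp_pos: [420.6, 33.8, 323.1]
eef_rot: [1.56, 1.362, -0.216]
contact_force: [0.3, -0.7, -0.4]
grip_width: 0.0
```

```bash
cat >> h.py <<'E'
H=np.array([689,-26,112.])
def edge(th,s=160): return H-(s*np.cos(th)-7*np.sin(th))*mx+(s*np.sin(th)+7*np.cos(th))*mz
E
python3 - <<'E'
from h import *
A=P("top")
for z in(0,200,400):print([onplane(A,q,z).round() for q in((200,85),(410,85),(290,125),(404,180))])
p,R,s=here();print(p,s['contact_force'],s['qpos'])
W=P("wrist");cv2.imwrite("pics/w6.png",capture("wrist")[:,:,::-1]);np.save("w6.npy",W)
for th in(.9,1,1.1):print(proj(W,edge(th,165)+116*my),proj(W,edge(th,165)-116*my))
E
```

```text
[array([976., 337.,   0.]), array([ 964., -162.,    0.]), array([871., 124.,   0.]), array([ 732., -138.,    0.])]
[array([883., 287., 200.]), array([ 873., -129.,  200.]), array([795., 109., 200.]), array([ 679., -109.,  200.])]
[array([790., 238., 400.]), array([782., -97., 400.]), array([720.,  95., 400.]), array([627., -80., 400.])]
[420.60792014  33.78759575 323.1083802 ] [ 0.32583812 -0.67287493 -0.3692135 ] [-0.02079267 -0.58715541  2.10059782 -0.04064882  1.42370748  1.7574575 ]
[100.71610432 -45.30919181] [531.48929304 -42.5671166 ]
[ 90.29445283 -84.59238215] [542.78122191 -81.61169972]
[  80.31219547 -127.6102228 ] [ 553.64687329 -124.37719706]
```

View pics/w6.png

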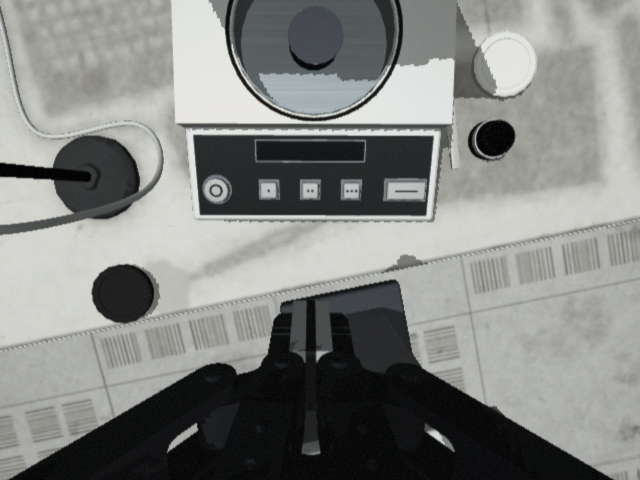

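```bash
python3 - <<'E'
from h import *
print(edge(1.0),edge(1.0,180))
q=edge(1.0)+45*mx; q[2]=340; go(q); print(q)
E
```

```text
[610.21696134  -9.18227747 250.41747371] [599.6490179   -6.92635102 267.24689341]
8.85 [420.6  33.7 322.6] [ 0.2  0.5 -0.7] -> shift cm [ 3.24 23.78  0.35]
[654.22542194 -18.57671175 340.        ]
```

>>> arm_command(motion="0 0 0 0 3 0 0; 0 0 0 0 6.5 0.1 0; 0 0 0 0.3 10 0.2 0; 0 0 0 0.8 13.5 0.3 0; 0 0 0 1.6 17 0.3 0; 0 0 0 2.4 20.5 0.3 0; 0 0 0 3.2 23.8 0.3 0; 0 0 0 3.2 23.8 0.3 0; 0 0 0 3.2 23.8 0.3 0; 0 0 0 3.2 23.8 0.3 0")

```text
t: 9.85
tcp_pos: [654.1, -17.9, 341.9]
eef_rot: [1.561, 1.362, -0.215]
contact_force: [-0.5, -0.1, -0.3]
grip_width: 0.2
```

```bash
python3 - <<'E'
from h import *
W=P("wrist");cv2.imwrite("pics/w7.png",capture("wrist")[:,:,::-1]);np.save("w7.npy",W)
cv2.imwrite("pics/s7.png",cv2.resize(capture("scene")[50:350,200:500,::-1],None,fx=2,fy=2,interpolation=cv2.INTER_CUBIC))
p,R,s=here();print(p,s['contact_force'],s['qpos'])
for th in(.9,1,1.1):print(proj(W,edge(th,165)+116*my),proj(W,edge(th,165)-116*my),proj(W,edge(th,180)))
print(proj(W,H))
E
```

```text
[654.11882475 -17.75095349 343.12181569] [-0.72605967 -0.11147861  0.25461188] [-0.09902212 -0.03514715  1.63923994 -0.0246719   1.32829924  1.68053954]
[132.07545479 366.52524691] [489.19006028 368.04875641] [310.76114049 389.58536293]
[124.81545933 351.32136873] [496.71976539 352.93674604] [310.92932402 373.40885423]
[117.98219801 332.64954646] [503.84903267 334.36224762] [311.11437257 353.00715813]
[311.00270172 209.98919249]
```

View pics/w7.png

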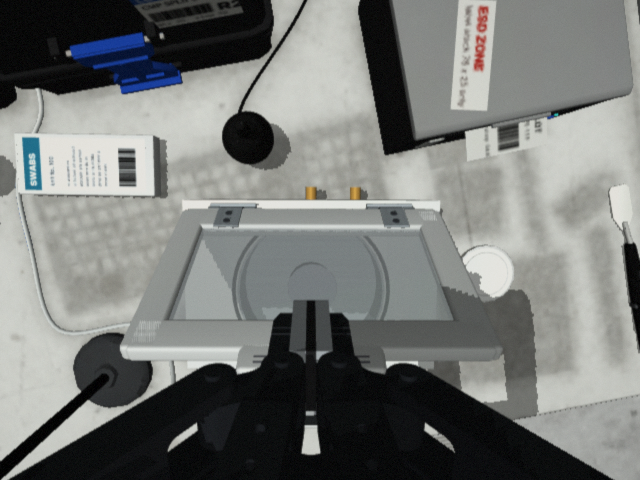

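View pics/s7.png

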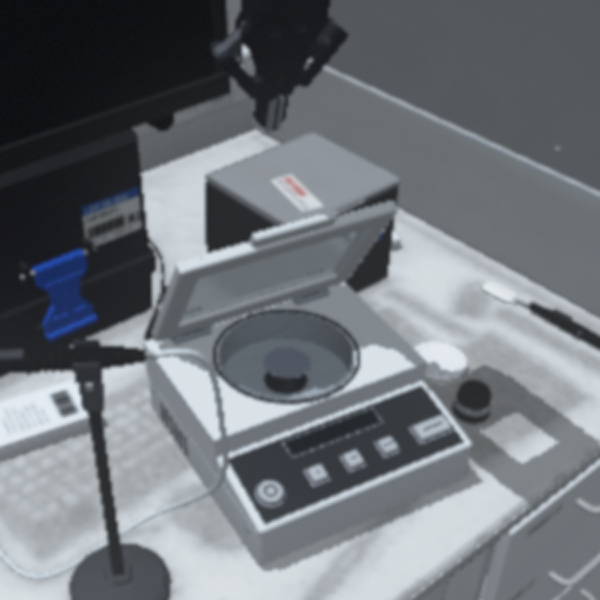

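The lid's outer front corners are at (124,350) and (500,350), matching the prediction for 1.0 rad, and the hinge matches too. The finger is behind and above the lid with no obstacles near. Working out the arc.

```bash
cat >> h.py <<'E'
def Q(th,c=0,s=160):
    ty=np.cos(np.radians(12))*mx+np.sin(np.radians(12))*mz
    return edge(th,s)+11*ty+c*(np.sin(th)*mx+np.cos(th)*mz)
E
python3 - <<'E'
from h import *
p,R,s=here();print(p)
for th,c in[(1,35),(1,15),(1,5),(.95,0),(.9,0),(.85,0),(.8,0),(.75,0),(.7,0),(.6,0),(.5,0),(.4,0),(.3,0),(.2,0),(.1,0),(0,0)]:
    q=Q(th,c);print(th,c,q.round(0),(R.T@(q-p)/10).round(2))
E
```

```text
[654.11882475 -17.75095349 343.12181569]
1 35 [650. -18. 272.] [ 6.9  -1.94  0.06]
1 15 [633. -14. 261.] [ 7.6  -3.81  0.05]
1 5 [625. -12. 255.] [ 7.96 -4.74  0.05]
0.95 0 [614. -10. 249.] [ 8.4  -5.97  0.04]
0.9 0 [608.  -9. 244.] [ 8.71 -6.71  0.04]
0.85 0 [601.  -7. 239.] [ 9.05 -7.43  0.03]
0.8 0 [595.  -6. 234.] [ 9.43 -8.14  0.03]
0.75 0 [590.  -5. 228.] [ 9.84 -8.82  0.03]
0.7 0 [584.  -4. 223.] [10.28 -9.49  0.02]
0.6 0 [574.  -2. 210.] [ 11.27 -10.75   0.02]
0.5 0 [565.   0. 197.] [ 1.238e+01 -1.190e+01  1.000e-02]
0.4 0 [558.   2. 183.] [ 13.6  -12.94   0.  ]
0.3 0 [552.   3. 168.] [ 14.92 -13.84  -0.  ]
0.2 0 [548.   4. 153.] [ 1.632e+01 -1.462e+01 -1.000e-02]
0.1 0 [545.   5. 137.] [ 1.780e+01 -1.525e+01 -1.000e-02]
0 0 [543.   5. 121.] [ 1.932e+01 -1.573e+01 -1.000e-02]
```

>>> arm_command(motion="0 0 0 3 -0.5 0 0; 0 0 0 5.5 -1.2 0 0; 0 0 0 6.9 -1.9 0 0; 0 0 0 7.2 -2.8 0 0; 0 0 0 7.6 -3.8 0 0; 0 0 0 8.0 -4.7 0 0; 0 0 0 8.2 -5.3 0 0; 0 0 0 8.4 -5.9 0 0; 0 0 0 8.55 -6.3 0 0; 0 0 0 8.7 -6.7 0 0; 0 0 0 8.7 -6.7 0 0; 0 0 0 8.7 -6.7 0 0")

```text
t: 11.15
tcp_pos: [608.4, -8.6, 243.4]
eef_rot: [1.561, 1.361, -0.215]
contact_force: [-1.0, -0.6, -0.2]
grip_width: -0.0
```

```bash
python3 - <<'E'
from h import *
W=P("wrist");cv2.imwrite("pics/w8.png",capture("wrist")[:,:,::-1])
p,R,s=here();print(p,s['contact_force'])
for th in(.8,.9,1):print(th,proj(W,edge(th,165)+116*my),proj(W,edge(th,165)-116*my))
for th in np.arange(.8,-.01,-.1):
    q=Q(th);print(th.round(2),q.round(0),(R.T@(q-p)/10).round(2))
E
```

```text
[608.45808885  -8.60127841 243.44939047] [-0.83657253  0.03750514  0.94733029]
0.8 [ 37.09335612 377.39971179] [583.35176747 379.62770061]
0.9 [ 17.36913734 357.95896914] [603.38328513 360.40653423]
1 [ -2.87807481 331.68045136] [623.99807304 334.38178851]
0.8 [595.  -6. 234.] [ 0.65 -1.5   0.01]
0.7 [584.  -4. 223.] [ 1.51 -2.85  0.01]
0.6 [574.  -2. 210.] [ 2.5  -4.11 -0.  ]
0.5 [565.   0. 197.] [ 3.62 -5.26 -0.01]
0.4 [558.   2. 183.] [ 4.84 -6.29 -0.01]
0.3 [552.   3. 168.] [ 6.16 -7.2  -0.02]
0.2 [548.   4. 153.] [ 7.56 -7.97 -0.03]
0.1 [545.   5. 137.] [ 9.03 -8.6  -0.03]
0.0 [543.   5. 121.] [10.56 -9.08 -0.03]
```

View pics/w8.png

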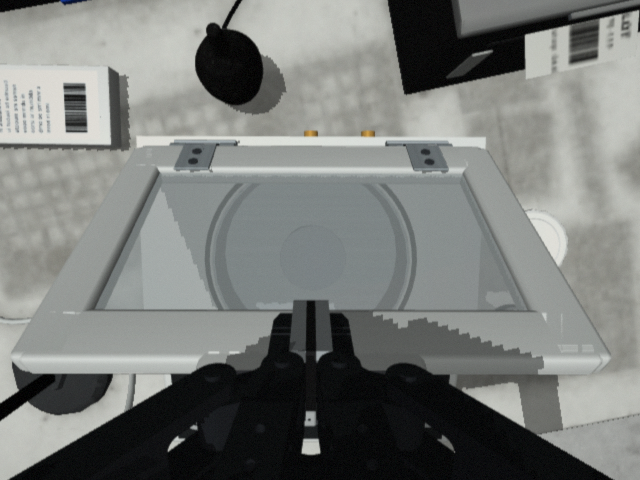

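The lid corners (14,356) and (608,357) put it at about 0.91 rad, so the finger has just met it. Continuing along the arc.

>>> arm_command(motion="0 0 0 0.3 -0.8 0 0; 0 0 0 0.65 -1.5 0 0; 0 0 0 1.05 -2.15 0 0; 0 0 0 1.5 -2.85 0 0; 0 0 0 2 -3.5 0 0; 0 0 0 2.5 -4.1 0 0; 0 0 0 3.05 -4.7 0 0; 0 0 0 3.6 -5.25 0 0; 0 0 0 4.2 -5.8 0 0; 0 0 0 4.85 -6.3 0 0; 0 0 0 4.85 -6.3 0 0")

```text
t: 12.3
tcp_pos: [556.9, 2.0, 181.2]
eef_rot: [1.56, 1.363, -0.216]
contact_force: [0.2, 0.2, -0.6]
grip_width: -0.2
```

```bash
python3 - <<'E'
from h import *
W=P("wrist");cv2.imwrite("pics/w9.png",capture("wrist")[:,:,::-1])
p,R,s=here();print(p,s['contact_force'])
for th in(.3,.4,.5):print(th,proj(W,edge(th,120)+116*my),proj(W,edge(th,120)-116*my),proj(W,edge(th,165)-116*my))
for th in np.arange(.35,-.01,-.05):
    q=Q(th);print(th.round(2),q.round(0),(R.T@(q-p)/10).round(2))
E
```

```text
[557.42133183   1.91365658 181.99567361] [0.59109734 0.15906186 0.25318622]
0.3 [ 56.1771824  254.27642247] [563.4280525  256.69161884] [574.99424892 358.57465766]
0.4 [ 39.48437886 247.02013151] [580.18455132 249.61678918] [601.0872015  358.71612221]
0.5 [ 21.16878752 235.92466404] [598.59297664 238.73403949] [631.69215637 354.12355196]
0.35 [555.   3. 176.] [ 0.56 -0.39 -0.02]
0.3 [552.   3. 168.] [ 1.23 -0.82 -0.02]
0.25 [550.   4. 161.] [ 1.92 -1.23 -0.03]
0.2 [548.   4. 153.] [ 2.63 -1.59 -0.03]
0.15 [546.   5. 145.] [ 3.36 -1.93 -0.03]
0.1 [545.   5. 137.] [ 4.11 -2.22 -0.03]
0.05 [544.   5. 129.] [ 4.86 -2.48 -0.03]
0.0 [543.   5. 121.] [ 5.63 -2.7  -0.04]
```

View pics/w9.png

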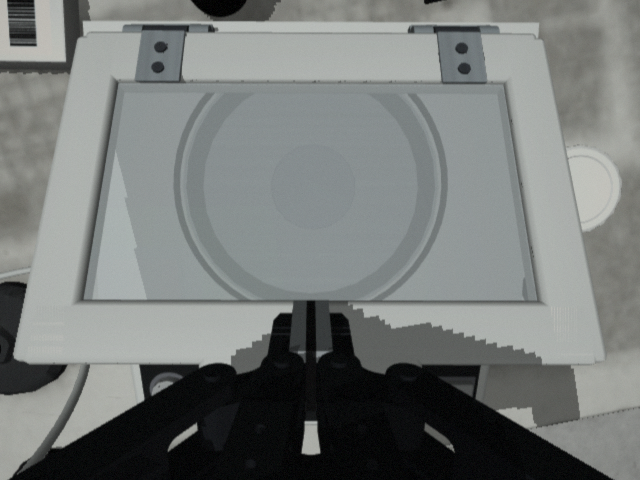

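The lid has followed to about 0.4 rad. Continuing down.

>>> arm_command(motion="0 0 0 0.56 -0.4 0 0; 0 0 0 1.2 -0.8 0 0; 0 0 0 1.6 -1.05 0 0; 0 0 0 2.0 -1.25 0 0; 0 0 0 2.4 -1.45 0 0; 0 0 0 2.8 -1.65 0 0; 0 0 0 3.15 -1.85 0 0; 0 0 0 3.5 -2.0 0 0; 0 0 0 3.8 -2.1 0 0; 0 0 0 4.1 -2.2 0 0; 0 0 0 4.4 -2.3 0 0; 0 0 0 4.6 -2.4 0 0")

```text
t: 13.55
tcp_pos: [544.6, 4.6, 132.9]
eef_rot: [1.562, 1.36, -0.214]
contact_force: [0.6, 0.1, 1.5]
grip_width: -0.1
```

```bash
python3 - <<'E'
from h import *
go(Q(0))
E
```

```text
13.55 [544.6   4.6 132.9] [0.6 0.1 1.5] -> shift cm [ 1.1  -0.41 -0.03]
```

>>> arm_command(motion="0 0 0 0.2 -0.05 0 0; 0 0 0 0.35 -0.08 0 0; 0 0 0 0.5 -0.11 0 0; 0 0 0 0.65 -0.14 0 0; 0 0 0 0.75 -0.16 0 0; 0 0 0 0.85 -0.18 0 0; 0 0 0 0.85 -0.18 0 0")

```text
t: 14.25
tcp_pos: [544.6, 4.6, 124.4]
eef_rot: [1.562, 1.36, -0.215]
contact_force: [-0.1, -0.6, -0.0]
grip_width: 0.0
```

>>> arm_command(motion="0 0 0 0.1 -0.02 0 0; 0 0 0 0.2 -0.04 0 0; 0 0 0 0.2 -0.04 0 0; 0 0 0 0.2 -0.04 0 0")

```text
t: 14.65
tcp_pos: [544.6, 4.5, 122.4]
eef_rot: [1.562, 1.36, -0.215]
contact_force: [-0.5, -1.0, 0.9]
grip_width: 0.4
```

>>> arm_command(motion="0 0 0 0.1 -0.02 0 0; 0 0 0 0.2 -0.04 0 0; 0 0 0 0.2 -0.04 0 0; 0 0 0 0.2 -0.04 0 0")

```text
t: 15.05
tcp_pos: [544.7, 4.5, 120.6]
eef_rot: [1.562, 1.36, -0.214]
contact_force: [-0.0, -0.5, 1.8]
grip_width: -0.3
```

>>> arm_command(motion="0 0 0 0.05 -0.01 0 0; 0 0 0 0.1 -0.02 0 0; 0 0 0 0.1 -0.02 0 0; 0 0 0 0.1 -0.02 0 0")

```text
t: 15.45
tcp_pos: [544.8, 4.6, 120.4]
eef_rot: [1.562, 1.36, -0.215]
contact_force: [-4.9, 1.2, 6.2]
grip_width: -0.3
```

>>> arm_command(motion="0 0 0 0.05 -0.01 0 0; 0 0 0 0.1 -0.02 0 0; 0 0 0 0.1 -0.02 0 0; 0 0 0 0.1 -0.02 0 0; 0 0 0 0.1 -0.02 0 0")

```text
t: 15.95
tcp_pos: [544.9, 4.6, 120.2]
eef_rot: [1.561, 1.36, -0.215]
contact_force: [-6.3, 2.0, 11.7]
grip_width: -0.3
```

```bash
python3 - <<'E'
from h import *
cv2.imwrite("pics/s10.png",cv2.resize(capture("scene")[140:340,240:480,::-1],None,fx=3,fy=3,interpolation=cv2.INTER_CUBIC))
p,R,s=here();print(p,s['contact_force'])
E
```

```text
[544.87678367   4.53731701 120.23335808] [-7.21743206  1.24062995 11.39609903]
```

View pics/s10.png

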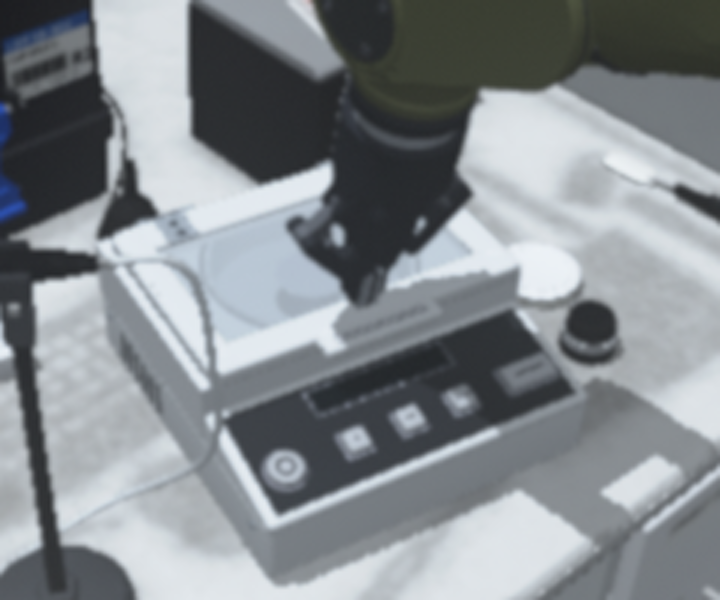

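The lid stopped moving at z 120.4 as the force rose to 11 N, and the picture shows it shut and level. Lifting off and moving to the start key.

>>> arm_command(motion="0 0 0 -0.4 0 0 0; 0 0 0 -1.5 0 0 0; 0 0 0 -4 0 0 0; 0 0 0 -6 -1 1 0; 0 0 0 -6 -3 4 0; 0 0 0 -6 -5 6.5 0; 0 0 0 -6 -6.8 8 0; 0 0 0 -6 -6.8 9.1 0; 0 0 0 -6 -6.8 9.1 0; 0 0 0 -6 -6.8 9.1 0")

```text
t: 17.0
tcp_pos: [449.0, -68.3, 163.5]
eef_rot: [1.563, 1.36, -0.214]
contact_force: [-0.2, 0.1, 0.5]
grip_width: -0.0
```

```bash
python3 - <<'E'
from h import *
go(keys['start']+25*n);go(keys['start'])
W=P("wrist");cv2.imwrite("pics/w11.png",capture("wrist")[:,:,::-1]);print(proj(W,keys['start']))
E
```

```text
17.0 [449.  -68.3 163.5] [-0.2  0.1  0.5] -> shift cm [ 6.57 -1.33  0.05]
17.0 [449.  -68.3 163.5] [-0.2  0.1  0.5] -> shift cm [ 9.07 -1.33  0.05]
[311.23541443 266.89314742]
```

View pics/w11.png

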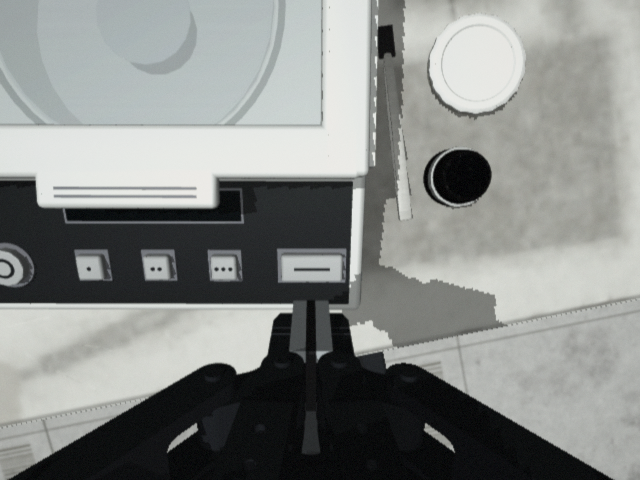

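The start key centre (313,267) matches the projection (311,267), and the lid is shut with its lip well clear of the finger. Pressing.

>>> arm_command(motion="0 0 0 2 -0.6 0 0; 0 0 0 4.5 -1.33 0 0; 0 0 0 6.5 -1.33 0 0; 0 0 0 7.7 -1.33 0 0; 0 0 0 8.2 -1.33 0 0; 0 0 0 8.5 -1.33 0 0; 0 0 0 8.7 -1.33 0 0; 0 0 0 8.8 -1.33 0 0; 0 0 0 8.9 -1.33 0 0; 0 0 0 9.0 -1.33 0 0; 0 0 0 9.0 -1.33 0 0; 0 0 0 9.0 -1.33 0 0")

```text
t: 18.25
tcp_pos: [455.1, -69.8, 73.1]
eef_rot: [1.563, 1.359, -0.214]
contact_force: [0.8, 2.4, 2.8]
grip_width: 0.2
```

>>> arm_command(motion="0 0 0 0.1 0 0 0; 0 0 0 0.1 0 0 0; 0 0 0 0.1 0 0 0")

```text
t: 18.55
tcp_pos: [455.3, -69.8, 71.9]
eef_rot: [1.562, 1.359, -0.214]
contact_force: [1.5, 2.0, 4.3]
grip_width: -0.2
```

>>> arm_command(motion="0 0 0 0.12 0 0 0; 0 0 0 0.12 0 0 0; 0 0 0 0.12 0 0 0")

```text
t: 18.85
tcp_pos: [455.5, -69.9, 70.9]
eef_rot: [1.562, 1.359, -0.214]
contact_force: [0.9, 1.6, 5.2]
grip_width: -0.1
```

>>> arm_command(motion="0 0 0 -0.3 0 0 0; 0 0 0 -0.8 0 0 0; 0 0 0 -2 0 0 0; 0 0 0 -5 0 0 0; 0 0 0 -9 0 0 0; 0 0 0 -12 0 0 0; 0 0 0 -15 -1 0 0; 0 0 0 -15 -1 0 0; 0 0 0 -15 -1 0 0; 0 0 0 -15 -1 0 0")

```text
t: 19.85
tcp_pos: [413.8, -60.9, 212.9]
eef_rot: [1.562, 1.363, -0.214]
contact_force: [-0.7, 1.1, 0.1]
grip_width: 0.2
```

```bash
python3 - <<'E'
from h import *
cv2.imwrite("pics/w12.png",capture("wrist")[:,:,::-1])
cv2.imwrite("pics/s12.png",cv2.resize(capture("scene")[140:340,240:480,::-1],None,fx=3,fy=3,interpolation=cv2.INTER_CUBIC))
p,R,s=here();print(p,s['contact_force'])
E
```

```text
[413.87380589 -60.88878298 212.65405303] [ 0.74891897  0.14170924 -0.62457817]
```

View pics/w12.png

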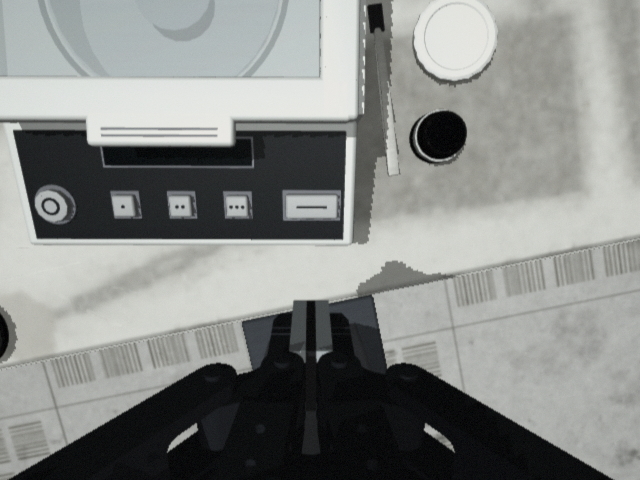

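View pics/s12.png

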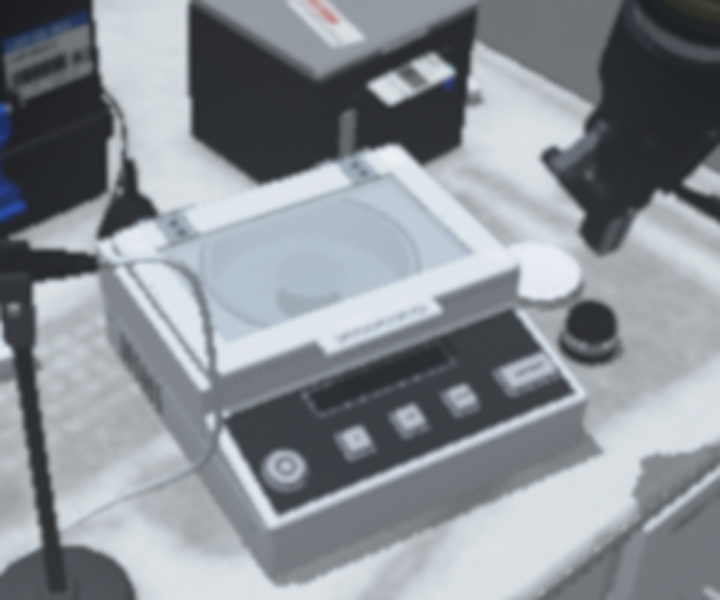

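All five keys are up, the lid is shut and level, and the arm is clear. Handing in.

```bash
python3 -c "
from rig import *
print(sign_off())"
```

```text
the job is handed in; nothing more can be done
None
```

The spin coater's run was started in the order asked, and the job was handed in at about 20 s of the 54 s allowed. Everything was done with the tip of the shut fingers.

| Step | Last reading before release |
|---|---|
| Vacuum key | about 5.8 N (the key switches at 3 N) |
| Middle recipe key | about 6.7 N |
| Lid | stopped at fingertip height 120 mm; force then rose to about 11 N with almost no further movement |
| Start key | about 5.2 N, roughly 4 mm of travel |

**Last checks:** the final pictures show the lid shut and level and all five keys up. The wafer is seen through the lid window, in the middle of the bowl. The objects in view stand where they were, and the wrist force is near zero with the arm clear. The tweezers and the black carrier were outside the last pictures, but the arm did not go near them.

**Not confirmed:** I saw no indicator that the keys had switched, so that rests on the force and travel readings. Sideways force readings of 2 to 7 N during the key presses and against the lid stop did not fully match a pure push, probably from friction and sensor noise. The height of the hanging hose left of the vacuum key came out differently from different camera pairs (62 and 139 mm), so I pressed that key slightly right of centre to stay clear of it.

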